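# Hang the glaze dipper in the rail notch of the tub

## Robot

A 6-joint arm with a two-finger parallel gripper is mounted at the origin on the work surface. World frame = base frame: x ahead of the robot, y to its left, z up, the work surface at z = 0. Lengths are in m, angles in rad, forces in N, time in s.
With the tool pointing down it reaches from about 0.225 to 0.875 m from the base axis. Payload 3.4 kg.
Tool frame: the origin (TCP) lies midway between the tips of the shut fingers; the grasp point (between the pads) lies 19 mm behind it; z points along the fingers, y is the direction in which the jaws open and shut (so a half turn about z gives the same grasp; the last joint's range is limited). The gripper opens to 85 mm and grips with 20 to 120 N. Pads are 22 mm wide; open, the fingers measure 114 mm over their backs; the gripper's body (76 mm by 85 mm) begins 54 mm behind the grasp point. The pads swing forward as they close: fully open they stand 13 mm farther back than shut.
Start: joints at [1.069, 0.276, 1.505, -0, 1.361, -0.121], TCP at [0.214, 0.534, 0.202] pointing down, gripper open.
Joint ranges: [-2.89, 2.89], [-0.75, 2.08], [0.22, 2.7], [-1.18, 4.32], [0.11, 2.71], [-2.7, 2.7]. Speed limits (rad/s): [2.57, 2.57, 3.14, 3.14, 3.14, 3.14].

## Interface

Orientations are given as [roll, pitch, yaw] about the fixed x, y, z axes, in that order (R = Rz(yaw) Ry(pitch) Rx(roll)).
In Python, from workcell import * gives the robot as it stands.
- The arm moves only by the shell command python3 -m handwheel 'ROWS' [FORCE]. ROWS is JSON, a list that holds one entry, the list of rows, each a list of 7 numbers: the shift along the tool's x, y, z in m, then the turn, a rotation vector about the tool's x, y, z in units of 6 degrees (1.0 is 6 degrees), then the gripper's target within -1 to 1 (fully open at 1, half-way at 0, shut at -1). In form: [[[dx, dy, dz, ax, ay, az, grip], ...]]. A call has 1 to 20 rows; each row is the pose to reach, as a shift and turn from the pose commanded when the call began, along the tool's axes at that moment; what a row does not reach only later rows make up. A row lasts 1/10 s, in which the tool goes at most 50 mm and 8.59 degrees, less where a joint would pass 70% of its speed; a pose out of reach is approached as far as the arm can. A call with a gripper value outside its range is refused whole. The fingers move at their own pace and stop on an object; FORCE is the grip in N (left out, the last holds). Time passes only in rows, so rows that repeat a pose let the fingers close. It gives the time, the measured TCP pose, the force and the opening at its end, in the units of the state.
- sense(): the state, without advancing time (a new reading comes with each control period).
- snapshot(name): name is "scene" or "side" or "wrist"; returns the picture (400x640x3 uint8, red, green, blue); there is no depth.
- camera_params(name): a dict with "K" (3x3 intrinsics, pixels), "view" (4x4, takes a point from world to camera coordinates); the wrist camera has in their place "T_tool_cam" (4x4, takes a point from camera to tool coordinates, whose origin is the TCP and whose axes are the flange's). Camera axes: x right, y down, z forward; pixel columns grow to the right and rows downward; lengths in m; the calibration is good to about 2 mm. A picture is of the moment at which its call begins: read the wrist's pose just before it. camera_params takes no time and is no camera call.
- sign_off(): hands the job in, once; it reports no verdict.
The state is a dict: "time": time; "joint_positions": joint angles; "qvel": joint speeds; "effort": joint torques, N m; "position": TCP position; "tcp_rot": TCP orientation; "force": force on the tool from outside, world axes, zero at the start; "ft_torque": the same for the moment, N m; "opening": finger opening in m.
Only numpy, scipy, OpenCV 4.12 (cv2) and the standard library are available. Lean on these libraries where they do the work, as an engineer would, in place of code of your own. Each camera call takes 0.05 s, during which the arm holds its last target.

## Task

Take the steel glaze dipper from its drip tile and hang it by its own hook over the front rim of the blue tub, cup inside and lip outside, with the hook bar dropped fully home into the notch of the yellow rail, so that it hangs there by itself. The notch is somewhere else along the rim each time and can be felt for by sliding the hook lightly along the rail; be gentle with tub and rail (never force, bang or drop the dipper on them), and leave the other things where they are.

Things in the scene. Friction and masses are not known exactly. Their poses are not given: they have to be found in the camera images.
- dipper: Glaze dipper upright on a terracotta tile (8 mm thick), 0.13-0.25 kg, 174 mm tall: steel cup (60 mm across, 45 high), beside it an upright steel strip with a hook, a brown wooden grip on top. Origin: centre of the cup's underside; z up, -x the side the hook reaches out to, away from the cup (the cup reaches to x = +30), y along the strip's width. Strip: x -36 to -32 mm, 14 wide, down to z = 4.
- dipper_grip (a point): Centre of the wooden grip, at (-34, 0, 150) mm in the dipper's frame. The grip is 22 mm along x, 24 mm along y and 48 mm tall (24 mm above and below this point); pinch it from above across its 24 mm (y) faces with 30 N or more. The dipper then stays firm in the hand.
- dipper_hook (a point): Middle of the underside of the hook bar, at (-42, 0, 112) mm in the dipper's frame: the point that rests on the rail. The bar is a level round steel bar along x, 10 mm in diameter. The free throat below it is 12 mm along x, 6 mm to either side of this point, between the strip (+x side) and the lip (-x side).
- dipper_lip (a point): Lower end of the hook's lip, a 6 mm round rod hanging to 23 mm below the underside of the hook bar, at (-51, 0, 89) mm in the dipper's frame.
- tub: Open blue plastic glaze tub, fixed to the bench, 200 mm (x) by 270 mm (y), 130 mm high, walls and floor 6 mm. Origin: centre of its underside. The rim of its front wall (-x side, towards the robot) carries a yellow hook rail. A pink pot stands inside at the back. Tub and rail must not be pressed by the dipper with more than 25 N; the rail does not shift under that. Touching down at 20 mm/s can already spike to 20 N.
- tub_in (a point): Centre of the tub's inner floor, 6 mm above the bench. The hung dipper's cup stays clear of the floor: its underside hangs about 20 mm above the bench.
- tub_front (a point): Middle of the length and thickness of the tub's front wall, on the level of the yellow rail's top edge (142 mm above the bench). Fixed to the tub, not to the rail. Axes: x into the tub, y along the front wall, z up. The dipper hangs with its x axis along this x, cup inside, lip outside.
- tub_rim (a point): Same place 12 mm lower, on the wall's own rim under the rail. The rail on it is 180 mm long (y), 12 tall, 6 thick, flush with the wall's faces, with one square-sided notch at its middle, 15 mm wide (y), 10 deep, open through. Each time the rail is clipped on elsewhere: the notch lies up to 35 mm either side of the wall's middle, not reported; find it by feel or sight. Within 50 mm there is always rail.
- planter: Ceramic planter with green wavy rim and cream flowers, 72 mm across, 106 mm tall, origin at its underside. Bystander; it stands to the other side of the tub from the dipper.
- planter_inverted: Same planter without flowers, upside down (100 mm tall, origin centre of its underside as it stands). Bystander.
- pink_pot: Small pink scalloped pot inside the tub near its back wall, 66 mm across, 60 mm tall, origin at its underside. Bystander.
- pink_pot_spare: Same pink pot standing on the bench. Bystander.
- glaze_jar: Closed jar, 70 mm across, 100 mm tall, origin at its underside. Bystander.
- brush: Brush, 200 mm long, lying on the bench between the robot and the tub. Bystander.
Mind the look-alikes: they are no part of the job. Of the things that look like the dipper, the smallest one is meant.

How it is judged:
By the outcome, as a careful person would: the job done as asked, in the order asked, and still so for the second after the job is handed in, with the robot touching nothing.
It also fails if it takes over 72 s, if anything falls off the work surface, if the arm or the gripper's body presses on something with over 40 N, if the wrist force passes 120 N, or if a joint passes its speed limit or range.

## Working session

There is one attempt and no reset: what is moved stays moved. The work goes in short steps, Python scripts to look and compute and a shell command to move; the robot and the scene stay as the last step left them, time stands still between calls to the robot, and variables do not carry over. Pictures are saved under pics/ and viewed, and the job is handed in when it is done.

```bash
ls -la; mkdir -p pics; python3 - <<'E'
from workcell import *
import cv2
for n in ("scene","side","wrist"):
    s=sense()
    im=snapshot(n); cv2.imwrite(f"pics/a_{n}.png",im[:,:,::-1])
    p=camera_params(n); print(n,{k:(v.round(4).tolist() if hasattr(v,'round') else v) for k,v in p.items()})
print(sense())
E
```

```text
total 12
drwxr-xr-x  3 agent agent 4096 Dec  6 14:54 .
drwxr-xr-x 23 root  root  4096 Dec  6 14:54 ..
drwxr-xr-x  2 agent agent 4096 Dec  6 14:54 pics
scene {'K': [[515.5474, 0.0, 321.1256], [0.0, 515.5474, 198.2193], [0.0, 0.0, 1.0]], 'view': [[-0.843, 0.5376, 0.0165, 0.444], [0.2843, 0.4715, -0.8348, -0.0329], [-0.4566, -0.6991, -0.5503, 1.9324], [0.0, 0.0, 0.0, 1.0]]}
side {'K': [[506.0056, 0.0, 313.6439], [0.0, 506.0056, 204.5865], [0.0, 0.0, 1.0]], 'view': [[-0.9996, -0.029, 0.0012, 0.4956], [-0.0218, 0.7239, -0.6895, 0.104], [0.0192, -0.6893, -0.7242, 1.6103], [0.0, 0.0, 0.0, 1.0]]}
wrist {'K': [[341.814, 0.0, 319.0556], [0.0, 341.814, 201.6073], [0.0, 0.0, 1.0]], 'T_tool_cam': [[0.0003, -0.9645, -0.264, 0.0664], [1.0, 0.0005, -0.0006, -0.0013], [0.0008, -0.264, 0.9645, -0.172], [0.0, 0.0, 0.0, 1.0]]}
{'time': 0.15, 'joint_positions': array([ 1.06902505e+00,  2.76489076e-01,  1.50584726e+00, -3.84467883e-05,
        1.36074274e+00, -1.21012720e-01]), 'qvel': array([-2.18501167e-04, -1.70911594e-03, -5.31919587e-03,  7.50533491e-04,
       -6.26995838e-05,  7.58498382e-04]), 'effort': array([ 1.13341568e-03, -4.17143297e+01, -2.46032399e+01,  1.16727388e-04,
        7.57669302e-03,  1.66626597e-05]), 'position': array([0.21349026, 0.53340962, 0.20161407]), 'tcp_rot': array([-3.14011256e+00, -1.42122477e-04,  2.76084203e+00]), 'force': array([-0.51173778,  0.74015767, -0.71037652]), 'ft_torque': array([ 0.04029381, -0.01210562, -0.00683253]), 'opening': 0.08536363114590362}
```

View pics/a_scene.png

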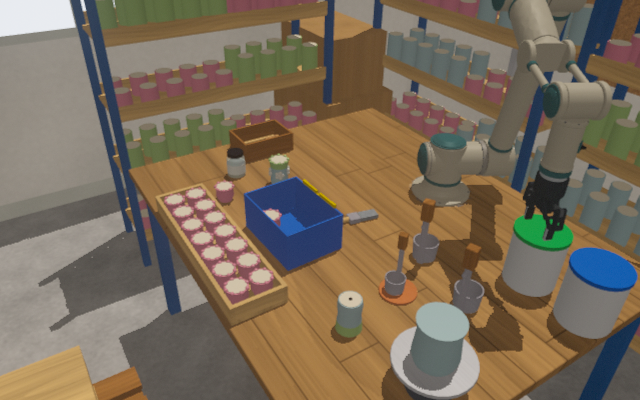

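View pics/a_side.png

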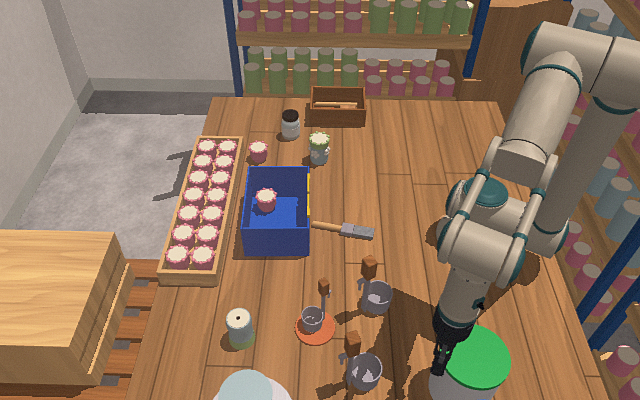

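View pics/a_wrist.png

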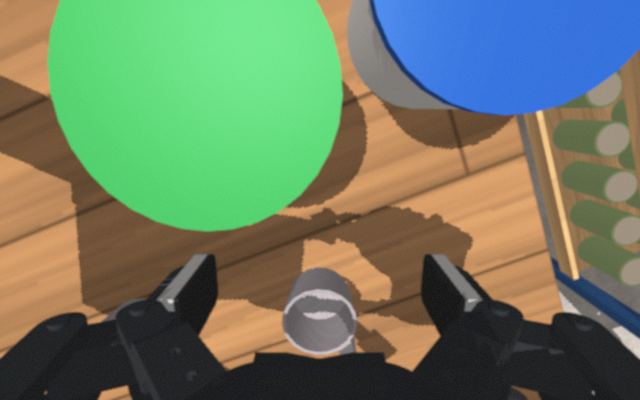

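The dipper stands on the tile: scene (397,285), side (314,320). The two others, without a tile and larger, are look-alikes. The tub is at side (277,212), with the yellow rail on its right wall. I'll zoom in next.

```bash
cat > h.py <<'E'
from workcell import *
import numpy as np, cv2
from scipy.spatial.transform import Rotation as Ro
def ray(n,uv,s=None):
    p=camera_params(n);d=np.linalg.inv(p["K"])@np.array([uv[0],uv[1],1.])
    if n=="wrist":
        s=s or sense();R=Ro.from_euler('xyz',s["tcp_rot"]).as_matrix();T=np.array(p["T_tool_cam"])
        return R@T[:3,3]+np.array(s["position"]),R@T[:3,:3]@d
    V=np.linalg.inv(p["view"]);return V[:3,3],V[:3,:3]@d
def onz(n,uv,z,s=None):
    o,d=ray(n,uv,s);return o+d*(z-o[2])/d[2]
def tri(a,uva,b,uvb):
    o1,d1=ray(a,uva);o2,d2=ray(b,uvb);d1/=np.linalg.norm(d1);d2/=np.linalg.norm(d2)
    t=np.linalg.lstsq(np.c_[d1,-d2],o2-o1,rcond=None)[0];p,q=o1+t[0]*d1,o2+t[1]*d2
    return (p+q)/2,np.linalg.norm(p-q)
def proj(n,P):
    p=camera_params(n);V=np.array(p["view"]);c=V[:3,:3]@P+V[:3,3];q=np.array(p["K"])@c;return q[:2]/q[2]
E
python3 - <<'E'
from h import *
a=cv2.imread("pics/a_scene.png");b=cv2.imread("pics/a_side.png")
cv2.imwrite("pics/b1.png",cv2.resize(a[160:310,230:430],None,fx=4,fy=4,interpolation=cv2.INTER_CUBIC))
cv2.imwrite("pics/b2.png",cv2.resize(b[150:350,230:390],None,fx=3,fy=3,interpolation=cv2.INTER_CUBIC))
for n,im in(("scene",a),("side",b)):
    h=cv2.cvtColor(im,cv2.COLOR_BGR2HSV)
    for nm,lo,hi in(("yellow",(22,150,120),(33,255,255)),("orange",(3,170,120),(12,255,255)),("blue",(110,120,60),(125,255,255))):
        m=cv2.inRange(h,lo,hi);k,l,st,c=cv2.connectedComponentsWithStats(m)
        for i in range(1,k):
            if st[i,4]>25: print(n,nm,st[i].tolist(),c[i].round(1).tolist())
E
```

```text
scene yellow [303, 179, 33, 29, 142] [319.2, 193.1]
scene orange [379, 281, 6, 18, 43] [381.6, 289.1]
scene orange [389, 280, 28, 24, 210] [405.6, 293.7]
scene blue [244, 178, 99, 92, 5351] [293.9, 222.3]
side yellow [307, 174, 3, 42, 96] [307.8, 193.9]
side blue [240, 166, 69, 90, 3546] [279.7, 213.8]
```

View pics/b1.png

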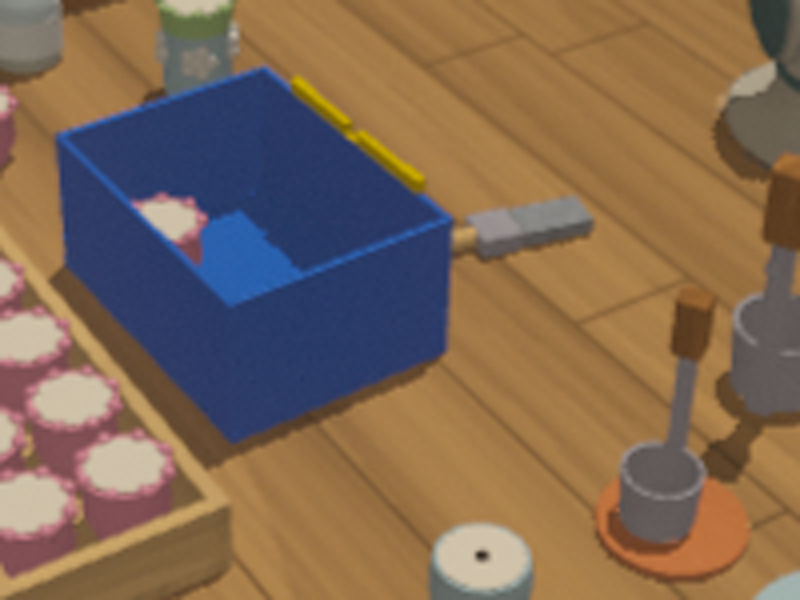

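View pics/b2.png

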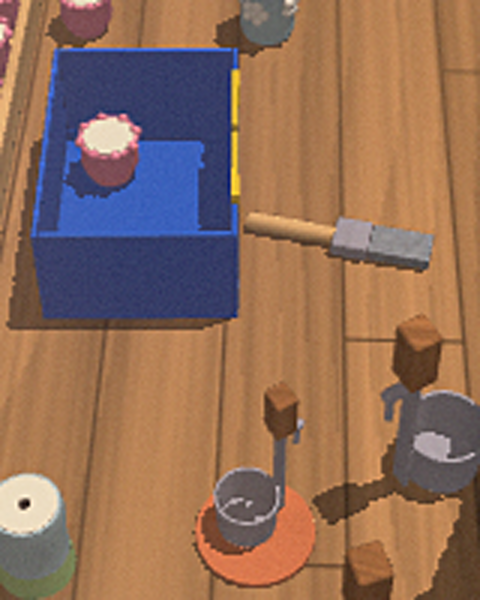

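```bash
python3 - <<'E'
from h import *
np.set_printoptions(precision=4,suppress=True)
C=[(296.3,177.5),(341.8,214.3),(288,235.8),(245,193.8)]
P=[onz("scene",c,.13) for c in C];print("scene",np.array(P))
D=[(309,166.3),(309,227.5),(242,228),(249,167)]
Q=[onz("side",c,.13) for c in D];print("side",np.array(Q))
for A in(P,Q):
    A=np.array(A);print([np.linalg.norm(A[i]-A[(i+1)%4]).round(4) for i in range(4)],[np.degrees(np.arctan2(*(A[(i+1)%4]-A[i])[[1,0]])).round(2) for i in range(4)],A.mean(0))
print("rail",onz("scene",(304,180.5),.142),onz("scene",(335,206.8),.142),"notch",onz("scene",(318.2,192.5),.142))
print("rail side",onz("side",(308.5,173.8),.142),onz("side",(309,216),.142),"notch",onz("side",(309,192.3),.142))
# dipper: cup rim centre, grip top centre, tile centre
S=lambda x,y:(230+x/4,160+y/4); T=lambda x,y:(230+x/3,150+y/3)
for nm,a,b in(("grip",S(691,325),T(281,411)),("griptop",S(693,300),T(281,396)),("cuprim",S(662,474),T(247,494))):
    print(nm,tri("scene",a,"side",b))
print("cuprim z.053",onz("scene",S(662,474),.053),onz("side",T(247,494),.053))
print("tile",onz("scene",S(673,525),.008),onz("side",T(256,534),.008))
E
```

```text
scene [[ 0.5238 -0.164   0.13  ]
 [ 0.5143  0.093   0.13  ]
 [ 0.7057  0.1013  0.13  ]
 [ 0.7149 -0.1612  0.13  ]]
side [[ 0.5162 -0.1765  0.13  ]
 [ 0.5069  0.0871  0.13  ]
 [ 0.7006  0.0949  0.13  ]
 [ 0.7111 -0.1672  0.13  ]]
[np.float64(0.2572), np.float64(0.1916), np.float64(0.2626), np.float64(0.1911)] [np.float64(92.12), np.float64(2.47), np.float64(-87.98), np.float64(-179.16)] [ 0.6147 -0.0327  0.13  ]
[np.float64(0.2638), np.float64(0.1939), np.float64(0.2623), np.float64(0.1951)] [np.float64(92.03), np.float64(2.29), np.float64(-87.71), np.float64(-177.27)] [ 0.6087 -0.0404  0.13  ]
rail [ 0.5216 -0.1172  0.142 ] [0.5196 0.0633 0.142 ] notch [ 0.5205 -0.0313  0.142 ]
rail side [ 0.516  -0.1278  0.142 ] [0.5081 0.053  0.142 ] notch [ 0.5115 -0.0449  0.142 ]
grip (array([0.461 , 0.309 , 0.1517]), np.float64(0.0037928851319206335))
griptop (array([0.4613, 0.3082, 0.1729]), np.float64(0.0035876562107110903))
cuprim (array([0.4893, 0.3268, 0.0434]), np.float64(0.006883391096275741))
cuprim z.053 [0.4975 0.3389 0.053 ] [0.4899 0.3287 0.053 ]
tile [0.4895 0.348  0.008 ] [0.4813 0.3426 0.008 ]
```

```bash
python3 -m handwheel '[[[0,0,-0.04,0,0,0,1],[0,0,-0.08,0,0,0,1],[0,0,-0.12,0,0,0,1],[-0.03,-0.01,-0.14,0,0,0,1],[-0.07,-0.02,-0.14,0,0,0,1],[-0.11,-0.035,-0.14,0,0,0,1],[-0.15,-0.05,-0.14,0,0,0,1],[-0.19,-0.065,-0.14,0,0,0,1],[-0.23,-0.08,-0.14,0,0,0,1],[-0.27,-0.09,-0.14,0,0,0,1],[-0.30,-0.10,-0.14,0,0,0,1],[-0.31,-0.10,-0.14,0,0,0,1],[-0.31,-0.10,-0.14,0,0,0,1],[-0.31,-0.10,-0.14,0,0,0,1]]]'
python3 - <<'E'
from h import *
s=sense();im=snapshot("wrist");cv2.imwrite("pics/c_wrist.png",im[:,:,::-1]);print(s["position"],s["tcp_rot"],s["force"])
import pickle;pickle.dump(s,open("c.pkl","wb"))
E
```

```text
time: 1.55
position: [0.4635, 0.3265, 0.3421]
tcp_rot: [3.142, -0.002, 2.761]
force: [-0.6, -0.1, 0.2]
opening: 0.0854
[0.46349483 0.32648934 0.34208766] [ 3.14152996e+00 -1.50945947e-03  2.76138108e+00] [-0.55808435 -0.08006575  0.17811915]
```

View pics/c_wrist.png

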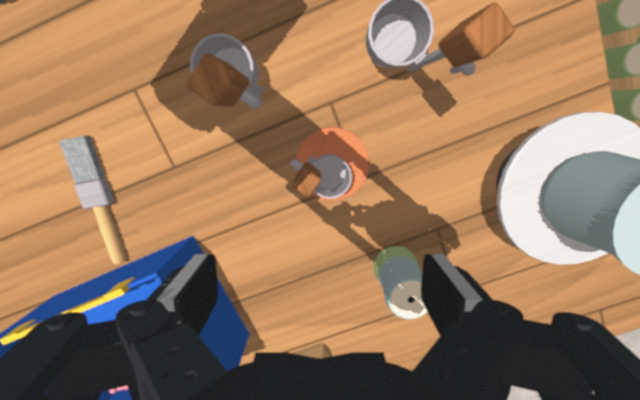

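```bash
python3 - <<'E'
from h import *
a=cv2.imread("pics/c_wrist.png")
cv2.imwrite("pics/c2.png",cv2.resize(a[120:215,265:385],None,fx=6,fy=6,interpolation=cv2.INTER_CUBIC))
E
```

```text
(no output)
```

View pics/c2.png

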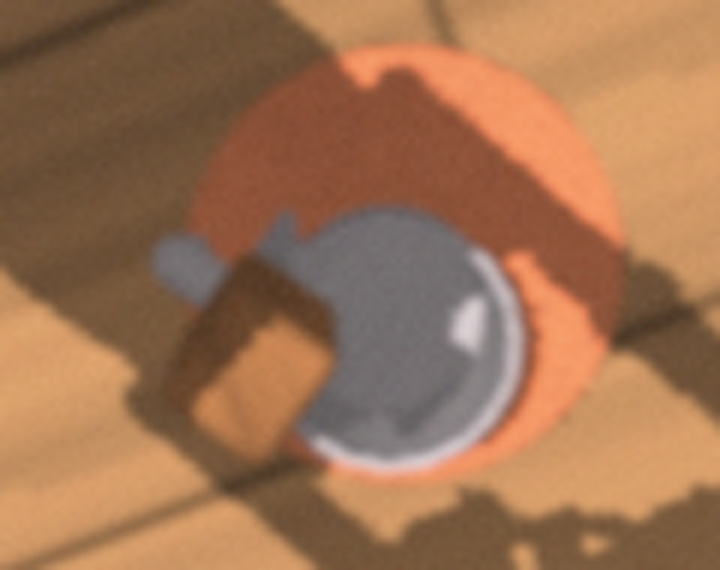

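```bash
python3 - <<'E'
from h import *
import pickle;s=pickle.load(open("c.pkl","rb"));np.set_printoptions(precision=4,suppress=True)
W=lambda x,y,z:onz("wrist",(265+x/6-.4,120+y/6-.4),z,s)
g=W(264,388,.182);c=W(393,340,.053);k=W(178,262,.122)
print("grip",g,"cup",c,"hook end",k)
for nm,a in(("cup->grip",g-c),("hook->cup",k-c),("hook-grip",k-g)):print(nm,a,np.linalg.norm(a[:2]),np.degrees(np.arctan2(-a[1],-a[0])))
E=[W(*p,.182) for p in((270,318),(335,360),(262,460),(190,405))]
for i in range(4):
    d=E[(i+1)%4]-E[i];print(np.linalg.norm(d),np.degrees(np.arctan2(d[1],d[0])))
print("tub rail far/near")
E
```

```text
grip [0.465  0.3131 0.182 ] cup [0.4901 0.3304 0.053 ] hook end [0.4474 0.3005 0.122 ]
cup->grip [-0.0252 -0.0173  0.129 ] 0.030566056121681524 34.56484322747092
hook->cup [-0.0428 -0.03    0.069 ] 0.05223673817548616 35.01254766051301
hook-grip [-0.0176 -0.0126 -0.06  ] 0.021672931241289817 35.643966475614256
0.012774219883607845 34.90905218622648
0.02093947542851608 -57.35331209920759
0.015154292543303893 -150.19005376444247
0.019827546787698887 115.77742227005136
tub rail far/near
```

```bash
python3 -m handwheel '[[[-0.001,-0.002,0.01,0,0,-1,1],[-0.002,-0.004,0.02,0,0,-2,1],[-0.003,-0.006,0.03,0,0,-3,1],[-0.004,-0.008,0.04,0,0,-4,1],[-0.005,-0.009,0.05,0,0,-5,1],[-0.006,-0.011,0.06,0,0,-6,1],[-0.006,-0.011,0.07,0,0,-7,1],[-0.006,-0.011,0.08,0,0,-8,1],[-0.006,-0.011,0.09,0,0,-9,1],[-0.006,-0.011,0.09,0,0,-9.5,1],[-0.006,-0.011,0.09,0,0,-9.5,1],[-0.006,-0.011,0.09,0,0,-9.5,1]]]'
python3 - <<'E'
from h import *
import pickle;s=pickle.load(open("c.pkl","rb"));
o1,d1=ray("wrist",(218,82),s)
for z in(.15,.2,.25):print(o1+d1*(z-o1[2])/d1[2])
for z in(.15,.2,.25):print(onz("scene",(427,211),z))
s=sense();im=snapshot("wrist");cv2.imwrite("pics/d_wrist.png",im[:,:,::-1]);print(s["position"],s["tcp_rot"],s["force"])
pickle.dump(s,open("d.pkl","wb"))
E
```

```text
time: 2.8
position: [0.4651, 0.3143, 0.2528]
tcp_rot: [3.141, 0.001, -2.527]
force: [-0.2, -0.0, -0.1]
opening: 0.0854
[0.33844473 0.26553808 0.15      ]
[0.34696837 0.27721422 0.2       ]
[0.355492   0.28889037 0.25      ]
[0.30210096 0.23454247 0.15      ]
[0.35694544 0.28536504 0.2       ]
[0.41178992 0.33618761 0.25      ]
[0.46506915 0.31428242 0.25276071] [ 3.14135648e+00  7.52662900e-04 -2.52701094e+00] [-0.2251314  -0.00397979 -0.12654529]
```

View pics/d_wrist.png

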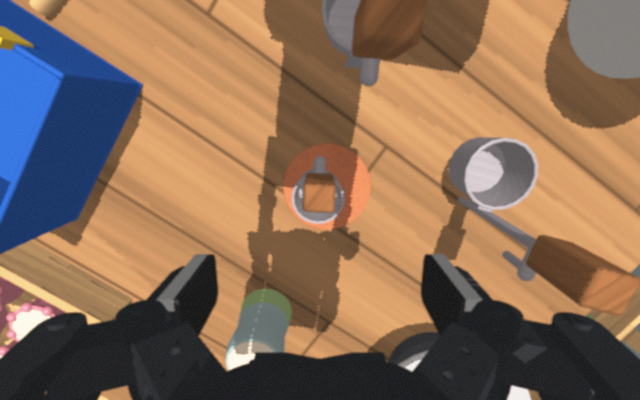

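```bash
python3 - <<'E'
from h import *
a=cv2.imread("pics/d_wrist.png")
cv2.imwrite("pics/d2.png",cv2.resize(a[140:235,270:390],None,fx=6,fy=6,interpolation=cv2.INTER_CUBIC))
E
```

```text
(no output)
```

View pics/d2.png

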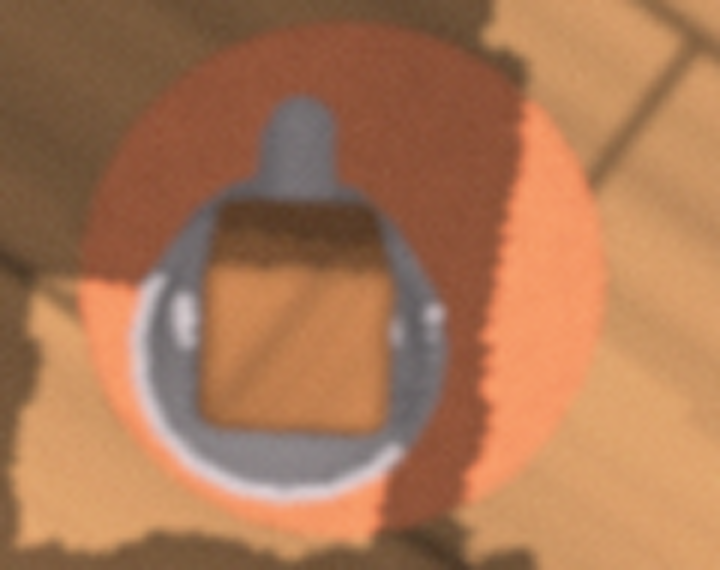

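```bash
python3 - <<'E'
from h import *
import pickle;s=pickle.load(open("d.pkl","rb"));np.set_printoptions(precision=4,suppress=True)
W=lambda x,y,z:onz("wrist",(270+x/6-.4,140+y/6-.4),z,s)
E=[W(*p,.182) for p in((207,262),(392,265),(390,435),(200,430))]
g=np.mean(E,0);c=W(290,344,.053);k=W(300,115,.125)
print("grip",g,"cup",c,"hook",k)
for nm,a in(("cup->grip",g-c),("hook->cup",k-c),("hook-grip",k-g)):print(nm,a,np.linalg.norm(a[:2]),np.degrees(np.arctan2(-a[1],-a[0])))
for i in range(4):
    d=E[(i+1)%4]-E[i];print(np.linalg.norm(d),np.degrees(np.arctan2(d[1],d[0])))
R=Ro.from_euler('xyz',s["tcp_rot"]).as_matrix()
print("tool frame offset grip", R.T@(g-s["position"]), np.degrees(s["tcp_rot"]))
E
```

```text
grip [0.4621 0.311  0.182 ] cup [0.4897 0.3289 0.053 ] hook [0.4452 0.2995 0.125 ]
cup->grip [-0.0276 -0.0178  0.129 ] 0.03283502413967518 32.89388730999698
hook->cup [-0.0446 -0.0293  0.072 ] 0.05334535778711064 33.35406688829285
hook-grip [-0.017  -0.0115 -0.057 ] 0.02051308793433351 34.09068252652191
0.02238257036587449 124.2839569600161
0.021506703567084368 35.27537008066557
0.023515785214527653 -56.34158358361945
0.021260327151299472 -147.7638211502014
tool frame offset grip [ 0.0043 -0.001   0.0708] [ 179.9865    0.0431 -144.7871]
```

```bash
python3 -m handwheel '[[[0.004,-0.001,0,0,0,0.25,1],[0.004,-0.001,0.03,0,0,0.25,1],[0.004,-0.001,0.06,0,0,0.25,1],[0.004,-0.001,0.08,0,0,0.25,1],[0.004,-0.001,0.1,0,0,0.25,1],[0.004,-0.001,0.11,0,0,0.25,1],[0.004,-0.001,0.113,0,0,0.25,1],[0.004,-0.001,0.113,0,0,0.25,1]]]'
python3 - <<'E'
from h import *
import pickle
s=sense();im=snapshot("wrist");cv2.imwrite("pics/e_wrist.png",im[:,:,::-1]);print(s["position"],s["tcp_rot"],s["force"])
E
```

```text
time: 3.65
position: [0.4634, 0.3103, 0.1396]
tcp_rot: [-3.142, 0.0, -2.554]
force: [-0.6, -0.6, 0.6]
opening: 0.0853
[0.46335332 0.31026824 0.13961948] [-3.14157591e+00  4.27367820e-04 -2.55425435e+00] [-0.63394932 -0.59197348  0.5941836 ]
```

View pics/e_wrist.png

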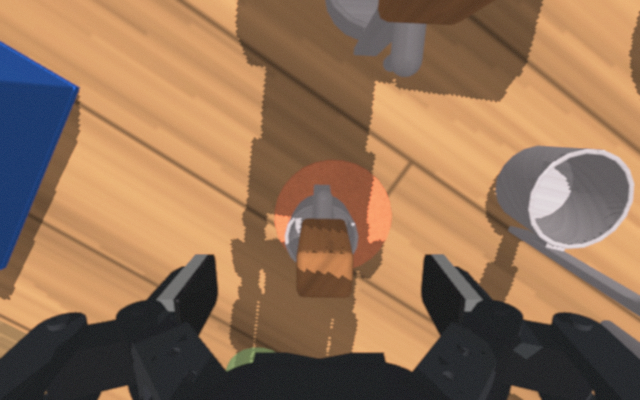

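```bash
python3 - <<'E'
from h import *
s=sense();g=onz("wrist",(325,274.5),.182)
R=Ro.from_euler('xyz',s["tcp_rot"]).as_matrix();print(g,R.T@(g-s["position"]))
E
```

```text
[0.46249688 0.3114452  0.182     ] [ 0.0004164   0.00147157 -0.04184664]
```

```bash
python3 -m handwheel '[[[0,0.001,0,0,0,0,1],[0,0.001,0,0,0,0,-1],[0,0.001,0,0,0,0,-1],[0,0.001,0,0,0,0,-1],[0,0.001,0,0,0,0,-1],[0,0.001,0,0,0,0,-1],[0,0.001,0,0,0,0,-1],[0,0.001,0,0,0,0,-1],[0,0.001,0,0,0,0,-1]]]' 60
```

```text
time: 4.6
position: [0.4626, 0.3112, 0.1397]
tcp_rot: [3.141, 0.0, -2.554]
force: [-2.2, 0.0, 4.8]
opening: 0.0226
```

```bash
python3 -m handwheel '[[[0,0.001,-0.003,0,0,0,-1],[0,0.001,-0.015,0,0,0,-1],[0,0,-0.04,0,0,0,-1],[0,0,-0.075,0,0,0,-1],[0,0,-0.11,0,0,0,-1],[0,0,-0.145,0,0,0,-1],[0,0,-0.175,0,0,0,-1],[0.004,-0.01,-0.195,0,0,0.2,-1],[0.012,-0.035,-0.2,0,0,0.6,-1],[0.022,-0.068,-0.2,0,0,1.2,-1],[0.034,-0.103,-0.2,0,0,1.8,-1],[0.046,-0.138,-0.2,0,0,2.4,-1],[0.057,-0.173,-0.2,0,0,3,-1],[0.069,-0.208,-0.2,0,0,3.6,-1],[0.08,-0.243,-0.2,0,0,4.2,-1],[0.092,-0.278,-0.2,0,0,4.8,-1],[0.103,-0.313,-0.2,0,0,5.25,-1],[0.111,-0.337,-0.2,0,0,5.25,-1],[0.114,-0.346,-0.2,0,0,5.25,-1],[0.114,-0.346,-0.2,0,0,5.25,-1]]]' 60
python3 -m handwheel '[[[0,0,0,0,0,0,-1],[0,0,0,0,0,0,-1]]]' 60
python3 - <<'E'
from h import *
import pickle
s=sense();im=snapshot("wrist");cv2.imwrite("pics/f_wrist.png",im[:,:,::-1]);print(s["position"],s["tcp_rot"],s["force"],s["qvel"].round(3))
pickle.dump(s,open("f.pkl","wb"))
cv2.imwrite("pics/f_scene.png",snapshot("scene")[:,:,::-1])
E
```

```text
time: 6.6
position: [0.5598, -0.041, 0.3392]
tcp_rot: [3.141, -0.0, -3.105]
force: [0.3, 0.5, -1.5]
opening: 0.0226
time: 6.8
position: [0.5592, -0.0387, 0.3396]
tcp_rot: [3.141, 0.0, -3.102]
force: [-0.2, -0.5, -2.4]
opening: 0.0226
[ 0.55922666 -0.03867323  0.33957416] [ 3.14078922e+00  1.41075176e-04 -3.10192154e+00] [-0.23070725 -0.464816   -2.35254624] [ 0.004 -0.004 -0.    -0.005 -0.003 -0.001]
```

View pics/f_wrist.png

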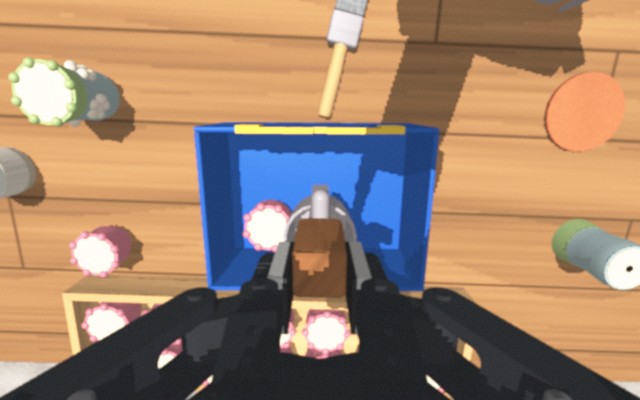

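View pics/f_scene.png

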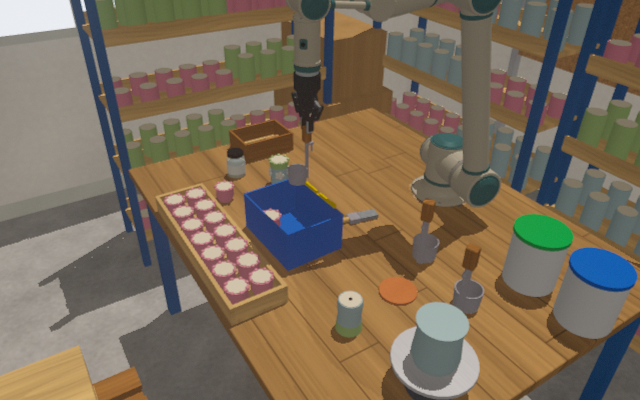

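Dipper held (opening 22.6 mm) and the tile is empty. In the wrist view the rail runs from (235,129) to (405,130), with the notch near (320,130). Zooming in.

```bash
python3 - <<'E'
from h import *
import pickle
s=pickle.load(open("f.pkl","rb"));np.set_printoptions(precision=4,suppress=True)
a=cv2.imread("pics/f_wrist.png")
cv2.imwrite("pics/f2.png",np.vstack([cv2.resize(a[115:145,190:445],(765,150),interpolation=cv2.INTER_CUBIC),cv2.resize(a[115:145,280:360],(800,300),interpolation=cv2.INTER_CUBIC)[:,:765]]))
h=cv2.cvtColor(a,cv2.COLOR_BGR2HSV);m=cv2.inRange(h,(20,150,100),(35,255,255))
m[:115]=0;m[145:]=0
print(m[:,190:445].sum(0)//255)
ys,xs=np.nonzero(m);print(xs.min(),xs.max(),ys.min(),ys.max())
for r in range(123,137):print(r,''.join('#' if v else '.' for v in m[r,230:410]))
E
```

```text
[0 0 0 0 0 0 0 0 0 0 0 0 0 0 0 0 0 0 0 0 0 0 0 0 0 0 0 0 0 0 0 0 0 0 0 0 0
 0 0 0 0 0 0 0 0 0 0 0 0 1 1 1 1 1 1 1 1 1 1 1 1 1 1 1 1 1 1 2 3 3 2 2 1 0
 0 0 0 0 0 0 0 0 0 0 0 0 0 0 0 0 0 0 0 0 0 0 0 0 0 0 0 0 0 0 0 0 0 0 0 0 0
 0 0 0 0 0 0 0 0 0 0 0 3 3 3 0 0 0 0 0 0 0 0 0 0 0 0 0 0 0 0 0 0 0 0 0 0 0
 0 0 0 0 0 0 0 0 0 0 0 0 0 0 0 0 0 0 0 0 0 0 1 0 0 0 2 5 4 4 4 4 4 4 4 4 4
 5 5 5 6 7 7 7 7 7 7 7 7 7 7 7 7 7 7 7 7 7 7 7 7 7 7 6 6 6 0 0 0 0 0 0 0 0
 0 0 0 0 0 0 0 0 0 0 0 0 0 0 0 0 0 0 0 0 0 0 0 0 0 0 0 0 0 0 0 0 0]
239 403 125 132
123 ....................................................................................................................................................................................
124 ....................................................................................................................................................................................
125 .........#####################......................................................................................................................................................
126 .......
[... 1323 characters left out ...]
.................................................................................................................................................
134 ....................................................................................................................................................................................
135 ....................................................................................................................................................................................
136 ....................................................................................................................................................................................
```

View pics/f2.png

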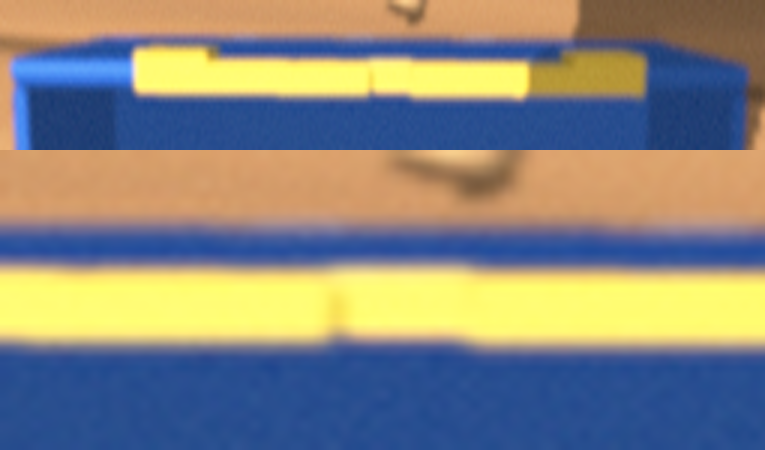

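```bash
python3 - <<'E'
from h import *
import pickle
s=pickle.load(open("f.pkl","rb"));np.set_printoptions(precision=4,suppress=True)
o,_=ray("wrist",(0,0),s);print("cam",o)
W=lambda u,v,z:onz("wrist",(u-.4,v-.4),z,s)
print("notch",W(320,131,.142),"inner edge",W(320,134.4,.142),"outer",W(320,127,.142))
L,R=W(234.6,130.7,.142),W(405.5,130.9,.142);print(L,R,(L+R)/2,np.linalg.norm(L-R),np.degrees(np.arctan2(*(R-L)[[1,0]]))-90)
L,R=W(234.6,134.3,.142),W(405.5,134.6,.142);print(L,R,np.degrees(np.arctan2(*(R-L)[[1,0]]))-90)
# tub inner rear/other corners
print(proj("side",np.array([.515,-.039,.142])))
a=cv2.imread("pics/f_wrist.png");cv2.imwrite("pics/f3.png",cv2.resize(a[110:240,190:450],None,fx=3,fy=3,interpolation=cv2.INTER_CUBIC))
cv2.imwrite("pics/f_side.png",snapshot("side")[:,:,::-1])
b=cv2.imread("pics/f_side.png");cv2.imwrite("pics/f4.png",cv2.resize(b[130:250,220:380],None,fx=5,fy=5,interpolation=cv2.INTER_CUBIC))
E
```

```text
cam [ 0.4923 -0.0428  0.5116]
notch [ 0.5153 -0.0412  0.142 ] inner edge [ 0.5188 -0.0411  0.142 ] outer [ 0.5111 -0.0414  0.142 ]
[ 0.5186 -0.1317  0.142 ] [0.5115 0.0494 0.142 ] [ 0.5151 -0.0412  0.142 ] 0.18125622488514972 2.2256938124370578
[ 0.5223 -0.1318  0.142 ] [0.5154 0.0498 0.142 ] 2.1924532800097154
[307.7934 193.647 ]
```

View pics/f3.png

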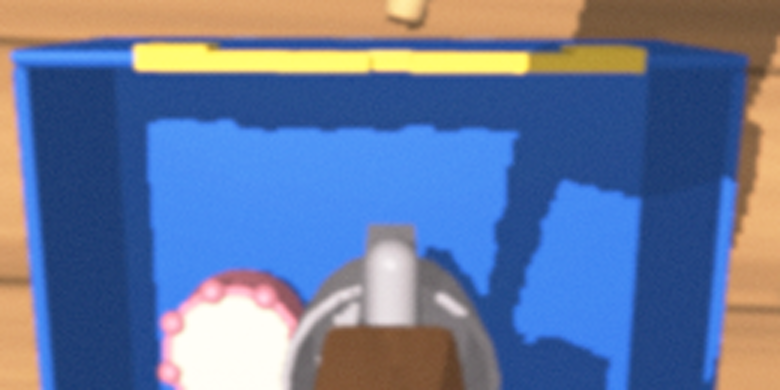

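View pics/f4.png

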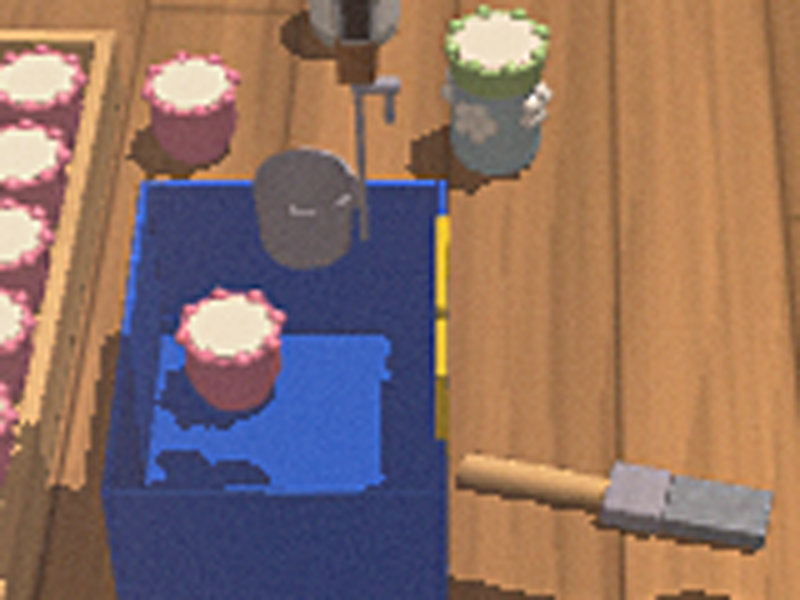

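```bash
python3 - <<'E'
from h import *
import pickle
s=pickle.load(open("f.pkl","rb"));np.set_printoptions(precision=4,suppress=True)
R=Ro.from_euler('xyz',s["tcp_rot"]).as_matrix()
zd=s["position"][2]-.1317
def T(u,v,z):return R.T@(onz("wrist",(190+u/3-.4,110+v/3-.4),z+zd,s)-s["position"])*1000
print("bar tip top (expect x~+19)",T(391,242,.119)); print("bar sides",T(367,290,.117),T(416,290,.117))
print("strip end of cup..",T(391,226,.004))
print("grip top edge front top (expect x=11,z.126 low edge / .174)",T(325,328,.126),T(458,328,.126))
E
```

```text
bar tip top (expect x~+19) [23.0276 -0.9273 12.696 ]
bar sides [13.2053 -5.4616 14.6938] [13.208   3.8236 14.7012]
strip end of cup.. [  0.573   -0.6959 127.6994]
grip top edge front top (expect x=11,z.126 low edge / .174) [  8.5904 -12.9515   5.6884] [ 8.5973 11.2831  5.7079]
```

```bash
python3 -m handwheel '[[[0.01,0,0.01,0,0,0,-1],[0.02,0,0.02,0,0,0,-1],[0.03,0,0.03,0,0,0,-1],[0.036,0,0.04,0,0,0,-1],[0.037,0,0.048,0,0,0,-1],[0.037,0,0.05,0,0,0,-1],[0.037,0,0.05,0,0,0,-1],[0.037,0,0.05,0,0,0,-1]]]' 60
python3 - <<'E'
from h import *
import pickle
s=sense();im=snapshot("wrist");cv2.imwrite("pics/g_wrist.png",im[:,:,::-1]);print(s["position"],s["tcp_rot"],s["force"])
pickle.dump(s,open("g.pkl","wb"))
b=snapshot("side")[:,:,::-1];cv2.imwrite("pics/g_side.png",b)
cv2.imwrite("pics/g1.png",cv2.resize(im[140:290,230:410,::-1],None,fx=4,fy=4,interpolation=cv2.INTER_CUBIC))
cv2.imwrite("pics/g2.png",cv2.resize(b[120:240,240:360],None,fx=5,fy=5,interpolation=cv2.INTER_CUBIC))
E
```

```text
time: 7.75
position: [0.5233, -0.0415, 0.2897]
tcp_rot: [-3.141, 0.001, -3.103]
force: [-0.1, -0.2, -1.0]
opening: 0.0223
[ 0.52329552 -0.0414617   0.28968014] [-3.14148494e+00  9.90450245e-04 -3.10327947e+00] [-0.08244834 -0.23719261 -0.99932579]
```

View pics/g1.png

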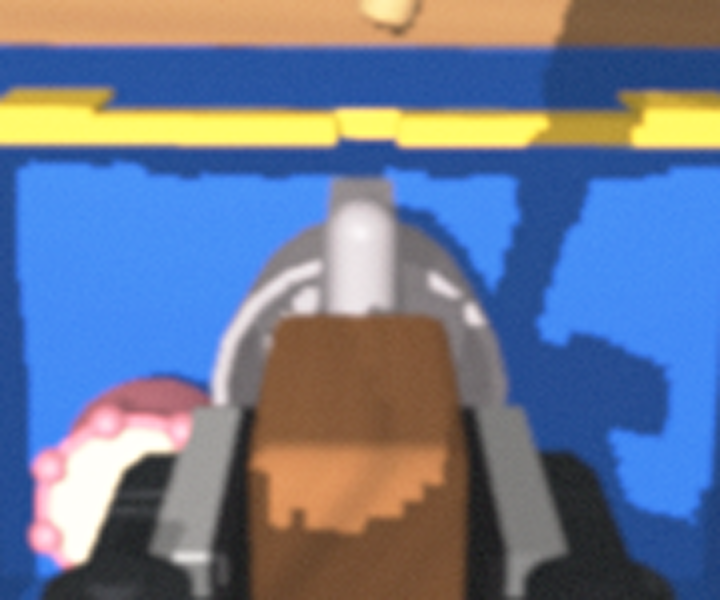

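View pics/g2.png

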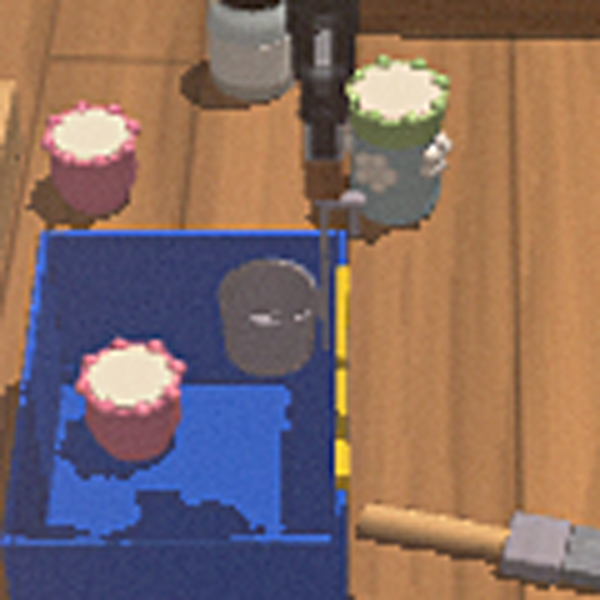

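```bash
python3 - <<'E'
from h import *
import pickle
s=pickle.load(open("g.pkl","rb"));np.set_printoptions(precision=2,suppress=True)
R=Ro.from_euler('xyz',s["tcp_rot"]).as_matrix()
zd=s["position"][2]-.1317
def T(u,v,z):return R.T@(onz("wrist",(230+u/4-.4,140+v/4-.4),z,s)-s["position"])*1000
print("strip bottom outer",T(330,178,zd+.004),T(394,178,zd+.004))
print("rail inner",T(335,148,.142),T(400,148,.142),"outer top",T(335,111,.142),T(400,111,.142))
print("notch bottom inner/outer",T(340,139,.132),T(397,139,.132),T(368,107,.132))
print("bar sides",T(327,260,zd+.117),T(394,260,zd+.117))
print("grip bottom front",T(277,316,zd+.126),T(447,318,zd+.126))
E
```

```text
strip bottom outer [  1.33  -7.72 127.7 ] [  1.34   6.62 127.7 ]
rail inner [  4.25  -6.92 147.68] [  4.25   8.53 147.68] outer top [ 13.12  -6.89 147.67] [ 13.13   8.45 147.67]
notch bottom inner/outer [  4.52  -5.87 157.68] [  4.53   8.08 157.67] [ 12.42   0.97 157.67]
bar sides [14.19 -5.79 14.69] [14.19  3.72 14.69]
grip bottom front [  8.78 -12.45   5.69] [ 8.5  10.78  5.69]
```

```bash
python3 -m handwheel '[[[0,0.0016,0,0,0,0,-1],[0,0.0016,0.005,0,0,0,-1],[0,0.0016,0.012,0,0,0,-1],[0,0.0016,0.02,0,0,0,-1],[0,0.0016,0.03,0,0,0,-1],[0,0.0016,0.04,0,0,0,-1],[0,0.0016,0.05,0,0,0,-1],[0,0.0016,0.06,0,0,0,-1],[0,0.0016,0.07,0,0,0,-1],[0,0.0016,0.08,0,0,0,-1],[0,0.0016,0.087,0,0,0,-1],[0,0.0016,0.09,0,0,0,-1],[0,0.0016,0.09,0,0,0,-1]]]' 60
python3 - <<'E'
from h import *
import pickle
s=sense();im=snapshot("wrist");cv2.imwrite("pics/i_wrist.png",im[:,:,::-1]);print(s["position"],s["tcp_rot"],s["force"])
pickle.dump(s,open("i.pkl","wb"))
b=snapshot("side")[:,:,::-1]
cv2.imwrite("pics/i1.png",cv2.resize(im[140:290,230:410,::-1],None,fx=4,fy=4,interpolation=cv2.INTER_CUBIC))
cv2.imwrite("pics/i2.png",cv2.resize(b[130:250,240:360],None,fx=5,fy=5,interpolation=cv2.INTER_CUBIC))
E
```

```text
time: 9.15
position: [0.5224, -0.0399, 0.1989]
tcp_rot: [3.141, -0.001, -3.103]
force: [0.4, 0.3, -0.9]
opening: 0.0224
[ 0.52240622 -0.03986171  0.19885527] [ 3.14134295e+00 -6.66607191e-04 -3.10349639e+00] [ 0.42206971  0.3081897  -0.94416209]
```

View pics/i1.png

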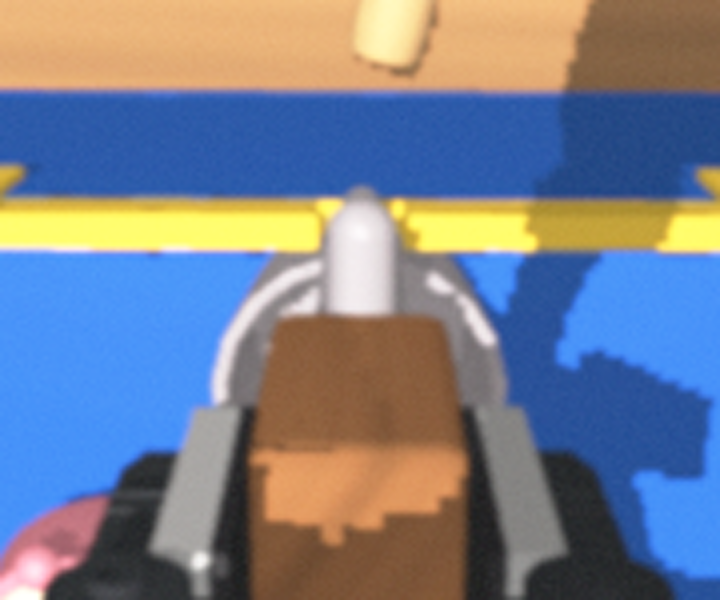

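View pics/i2.png

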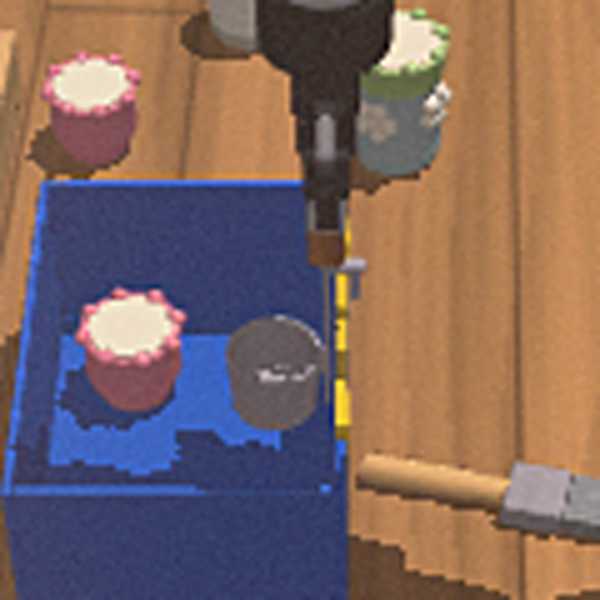

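```bash
python3 - <<'E'
from h import *
import pickle
s=pickle.load(open("i.pkl","rb"));np.set_printoptions(precision=2,suppress=True)
R=Ro.from_euler('xyz',s["tcp_rot"]).as_matrix()
zd=s["position"][2]-.1317
def T(u,v,z):return R.T@(onz("wrist",(230+u/4-.4,140+v/4-.4),z,s)-s["position"])*1000
print("rail inner",T(335,250,.142),"outer top",T(335,205,.142))
print("lip bottom outer (exp 20)",T(361,186,zd+.089),"bar tip",T(361,196,zd+.115))
print("bar sides",T(327,260,zd+.117),T(394,260,zd+.117),"notch",T(320,225,.142),T(405,225,.142))
s=sense();print(s["position"],s["force"])
E
```

```text
rail inner [ 4.07 -5.4  56.86] outer top [12.1  -5.37 56.86]
lip bottom outer (exp 20) [18.64 -0.92 42.71] bar tip [23.04 -0.97 16.72]
bar sides [14.18 -5.79 14.71] [14.19  3.72 14.71] notch [ 8.55 -7.97 56.86] [ 8.55  6.71 56.86]
[ 0.52 -0.04  0.2 ] [-0.44 -0.12 -1.46]
```

```bash
python3 -m handwheel '[[[0.0003,0.0003,0.003,0,0,0,-1],[0.0003,0.0003,0.008,0,0,0,-1],[0.0003,0.0003,0.013,0,0,0,-1],[0.0003,0.0003,0.018,0,0,0,-1],[0.0003,0.0003,0.023,0,0,0,-1],[0.0003,0.0003,0.028,0,0,0,-1],[0.0003,0.0003,0.031,0,0,0,-1],[0.0003,0.0003,0.032,0,0,0,-1],[0.0003,0.0003,0.032,0,0,0,-1],[0.0003,0.0003,0.032,0,0,0,-1]]]' 60
python3 - <<'E'
from h import *
s=sense();print(s["position"],s["force"],s["ft_torque"])
im=snapshot("wrist")
cv2.imwrite("pics/j1.png",cv2.resize(im[140:290,230:410,::-1],None,fx=4,fy=4,interpolation=cv2.INTER_CUBIC))
E
```

```text
time: 10.25
position: [0.5225, -0.0396, 0.1675]
tcp_rot: [-3.142, 0.0, -3.104]
force: [0.0, 0.4, -0.7]
opening: 0.0228
[ 0.52245598 -0.03964439  0.16747615] [ 0.04568484  0.35292915 -0.67194806] [-0.00093288  0.02562633 -0.0082945 ]
```

View pics/j1.png

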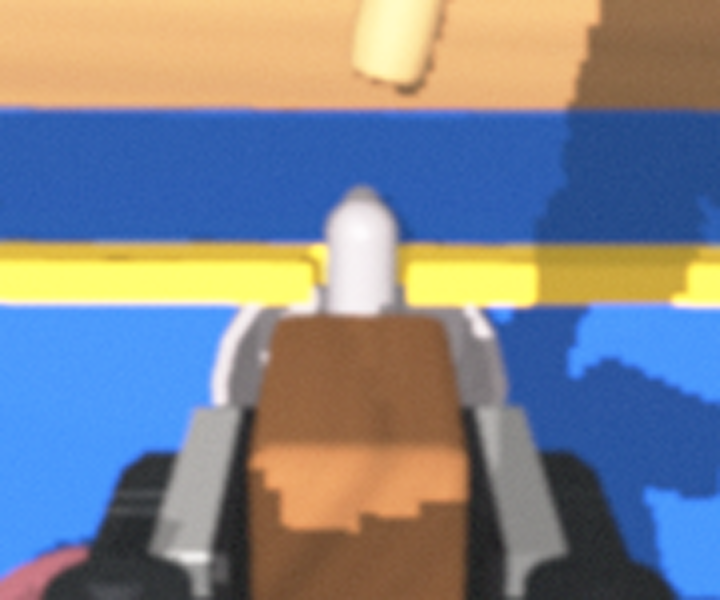

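```bash
python3 -m handwheel '[[[0,0,0.001,0,0,0,-1],[0,0,0.002,0,0,0,-1],[0,0,0.003,0,0,0,-1],[0,0,0.004,0,0,0,-1],[0,0,0.005,0,0,0,-1],[0,0,0.0055,0,0,0,-1],[0,0,0.006,0,0,0,-1],[0,0,0.0065,0,0,0,-1]]]' 60; python3 -m handwheel '[[[0,0,0.0005,0,0,0,-1],[0,0,0.001,0,0,0,-1],[0,0,0.0015,0,0,0,-1]]]'; python3 -c "
from h import *
s=sense();print(s['position'],s['force'])"
```

```text
time: 11.1
position: [0.5223, -0.0396, 0.1608]
tcp_rot: [3.142, 0.0, -3.104]
force: [-0.0, 0.3, -0.5]
opening: 0.0224
time: 11.4
position: [0.5223, -0.0396, 0.1593]
tcp_rot: [3.142, 0.0, -3.104]
force: [0.4, 0.5, -1.3]
opening: 0.0225
[ 0.52228198 -0.03960345  0.15928006] [ 0.43986583  0.45018348 -1.30525522]
```

```bash
python3 -m handwheel '[[[0,0,0.001,0,0,0,-1],[0,0,0.002,0,0,0,-1],[0,0,0.003,0,0,0,-1],[0,0,0.004,0,0,0,-1],[0,0,0.005,0,0,0,-1],[0,0,0.0055,0,0,0,-1]]]' 60; python3 -m handwheel '[[[0,0,0.0003,0,0,0,-1],[0,0,0.0006,0,0,0,-1],[0,0,0.0009,0,0,0,-1]]]'; python3 -c "
from h import *
s=sense();print(s['position'],s['force'])"
```

```text
time: 12.0
position: [0.5222, -0.0396, 0.1537]
tcp_rot: [3.141, -0.0, -3.104]
force: [-0.3, 0.3, -2.0]
opening: 0.0226
time: 12.3
position: [0.5223, -0.0396, 0.1529]
tcp_rot: [3.142, 0.0, -3.104]
force: [0.0, -0.6, -1.7]
opening: 0.0224
[ 0.52229976 -0.03960746  0.15288696] [ 8.86324125e-04 -5.72172841e-01 -1.66797948e+00]
```

```bash
python3 -m handwheel '[[[0,0,0.0003,0,0,0,-1],[0,0,0.0006,0,0,0,-1],[0,0,0.0009,0,0,0,-1]]]'; python3 -c "
from h import *
s=sense();print(s['position'],s['force'])"
```

```text
time: 12.6
position: [0.5223, -0.0396, 0.152]
tcp_rot: [3.142, 0.0, -3.103]
force: [0.9, -0.2, -0.9]
opening: 0.0221
[ 0.52228424 -0.03960635  0.15198819] [ 0.87236789 -0.20642314 -0.91108821]
```

```bash
python3 -m handwheel '[[[0,0,0.0003,0,0,0,-1],[0,0,0.0006,0,0,0,-1]]]'; python3 -c "
from h import *
s=sense();print(s['position'],s['force'])"; python3 -m handwheel '[[[0,0,0.0003,0,0,0,-1],[0,0,0.0005,0,0,0,-1]]]';python3 -c "
from h import *
s=sense();print(s['position'],s['force'])"
```

```text
time: 12.8
position: [0.5223, -0.0396, 0.1515]
tcp_rot: [3.142, 0.0, -3.104]
force: [-0.7, 0.1, -0.2]
opening: 0.0224
[ 0.52233047 -0.03959611  0.15148826] [-0.70863537  0.1188262  -0.20387474]
time: 13.0
position: [0.5224, -0.0396, 0.1514]
tcp_rot: [3.142, 0.001, -3.104]
force: [-1.3, -0.0, 2.1]
opening: 0.0222
[ 0.52244895 -0.0395797   0.15136577] [-1.31503407 -0.01537436  2.08222025]
```

```bash
python3 -m handwheel '[[[0,0,0.0002,0,0,0,-1],[0,0,0.0004,0,0,0,-1],[0,0,0.0004,0,0,0,-1]]]'; python3 - <<'E'
from h import *
s=sense();print(s["position"],s["force"],s["ft_torque"])
im=snapshot("wrist");b=snapshot("side")[:,:,::-1];c=snapshot("scene")[:,:,::-1]
cv2.imwrite("pics/k1.png",cv2.resize(im[140:290,230:410,::-1],None,fx=4,fy=4,interpolation=cv2.INTER_CUBIC))
cv2.imwrite("pics/k2.png",np.hstack([cv2.resize(b[130:250,260:340],None,fx=5,fy=5,interpolation=cv2.INTER_CUBIC),cv2.resize(c[140:260,270:350],None,fx=5,fy=5,interpolation=cv2.INTER_CUBIC)]))
E
```

```text
time: 13.3
position: [0.5226, -0.0396, 0.1512]
tcp_rot: [-3.141, 0.001, -3.103]
force: [-1.4, 0.6, 4.9]
opening: 0.0225
[ 0.52258314 -0.03961598  0.15122456] [-1.44293714  0.55271796  4.93131349] [0.06190327 0.28612223 0.00713772]
```

View pics/k1.png

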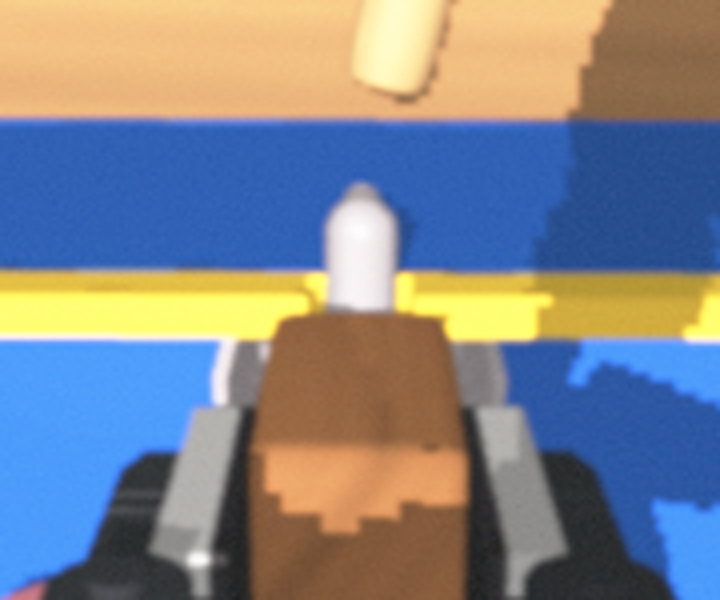

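View pics/k2.png

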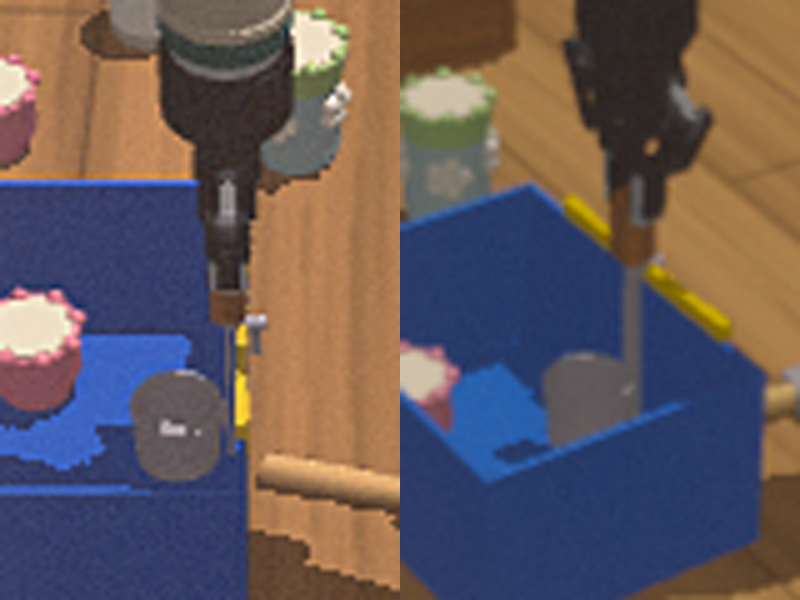

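```bash
python3 -m handwheel '[[[0,0,-0.0005,0,0,0,-1],[0,0,-0.001,0,0,0,-1],[0.0004,0,-0.001,0,0,0,-1],[0.0008,0,-0.001,0,0,0,-1],[0.0012,0,-0.001,0,0,0,-1]]]'; python3 -c "
from h import *
s=sense();print(s['position'],s['force'])";python3 -m handwheel '[[[0.0003,0,0,0,0,0,-1],[0.0006,0,0,0,0,0,-1]]]'; python3 -c "
from h import *
s=sense();print(s['position'],s['force'])"
```

```text
time: 13.95
position: [0.5216, -0.0397, 0.1515]
tcp_rot: [3.142, 0.001, -3.104]
force: [1.3, 1.2, 0.9]
opening: 0.0223
[ 0.52162075 -0.03968328  0.15145986] [1.31356756 1.1620282  0.86058636]
time: 14.15
position: [0.5207, -0.0398, 0.1515]
tcp_rot: [-3.142, 0.0, -3.104]
force: [1.2, 0.3, -0.2]
opening: 0.0224
[ 0.52068295 -0.03976665  0.15147577] [ 1.23953884  0.34578754 -0.1944836 ]
```

```bash
for i in 1 ; do python3 -m handwheel '[[[0.0003,0,0,0,0,0,-1],[0.0006,0,0,0,0,0,-1]]]'; python3 -c "
from h import *
s=sense();print(s['position'],s['force'],s['ft_torque'])"; done;  python3 -m handwheel '[[[0.0003,0,0,0,0,0,-1],[0.0005,0,0,0,0,0,-1]]]'; python3 -c "
from h import *
s=sense();print(s['position'],s['force'],s['ft_torque'])"
```

```text
time: 14.35
position: [0.5199, -0.0398, 0.1515]
tcp_rot: [-3.142, 0.0, -3.104]
force: [1.4, -0.2, 0.9]
opening: 0.022
[ 0.51987387 -0.03975746  0.15146679] [ 1.44126828 -0.24463057  0.87995185] [ 0.01601599 -0.1796069   0.02024909]
time: 14.55
position: [0.5193, -0.0397, 0.1515]
tcp_rot: [3.142, -0.0, -3.103]
force: [1.4, -0.3, 1.0]
opening: 0.0224
[ 0.51930594 -0.03974801  0.15146425] [ 1.38383078 -0.2530495   0.98296432] [ 0.0103673  -0.20155122 -0.01918621]
```

```bash
python3 -m handwheel '[[[0.0003,0,0,0,0,0,-1],[0.0005,0,0,0,0,0,-1]]]'; python3 -c "
from h import *
s=sense();print(s['position'],s['force'],s['ft_torque'])";  python3 -m handwheel '[[[0.0003,0,0,0,0,0,-1],[0.0005,0,0,0,0,0,-1]]]'; python3 -c "
from h import *
s=sense();print(s['position'],s['force'],s['ft_torque'])"
```

```text
time: 14.75
position: [0.519, -0.0397, 0.1515]
tcp_rot: [3.142, 0.0, -3.104]
force: [1.7, 0.3, 0.0]
opening: 0.0223
[ 0.51902709 -0.03973727  0.15149348] [1.69925086 0.34302807 0.02013892] [ 0.01785169 -0.27232728  0.01153555]
time: 14.95
position: [0.5189, -0.0397, 0.1515]
tcp_rot: [3.141, 0.001, -3.104]
force: [3.2, 0.5, -0.5]
opening: 0.0224
[ 0.51886209 -0.03973859  0.15152168] [ 3.21406958  0.45995716 -0.50421741] [ 0.00628219 -0.50403625  0.03338689]
```

```bash
python3 -m handwheel '[[[-0.0004,0,0.0002,0,0,0,-1],[-0.0004,0,0.0004,0,0,0,-1],[-0.0004,0,0.0004,0,0,0,-1]]]' 30; python3 -c "
from h import *
s=sense();print(s['position'],s['force'],s['ft_torque'])"
```

```text
time: 15.25
position: [0.519, -0.0397, 0.1514]
tcp_rot: [-3.142, 0.001, -3.103]
force: [1.8, 0.4, 1.9]
opening: 0.0222
[ 0.51903403 -0.03973584  0.15142668] [1.79301945 0.4090611  1.94228197] [ 0.09412653 -0.35966766  0.00163213]
```

Seated: light contact downward, and the strip is lightly against the wall. Now a gradual release.

```bash
python3 -m handwheel '[[[0,0,0,0,0,0,-0.45],[0,0,0,0,0,0,-0.42],[0,0,0,0,0,0,-0.38],[0,0,0,0,0,0,-0.34],[0,0,0,0,0,0,-0.3],[0,0,0,0,0,0,-0.25],[0,0,0,0,0,0,-0.2],[0,0,0,0,0,0,-0.2]]]' 20
python3 - <<'E'
from h import *
s=sense();print(s["position"],s["force"],s["ft_torque"])
im=snapshot("wrist");b=snapshot("side")[:,:,::-1]
cv2.imwrite("pics/l1.png",np.hstack([cv2.resize(im[140:290,230:410,::-1],None,fx=3,fy=3,interpolation=cv2.INTER_CUBIC),cv2.resize(b[130:250,270:334],(240,450),interpolation=cv2.INTER_CUBIC)]))
E
```

```text
time: 16.05
position: [0.5187, -0.0397, 0.1511]
tcp_rot: [3.141, -0.0, -3.103]
force: [0.4, 0.1, 0.4]
opening: 0.0339
[ 0.51871766 -0.03972288  0.15107954] [0.37204702 0.11999861 0.42761946] [ 0.03512111  0.00474429 -0.01023402]
```

View pics/l1.png

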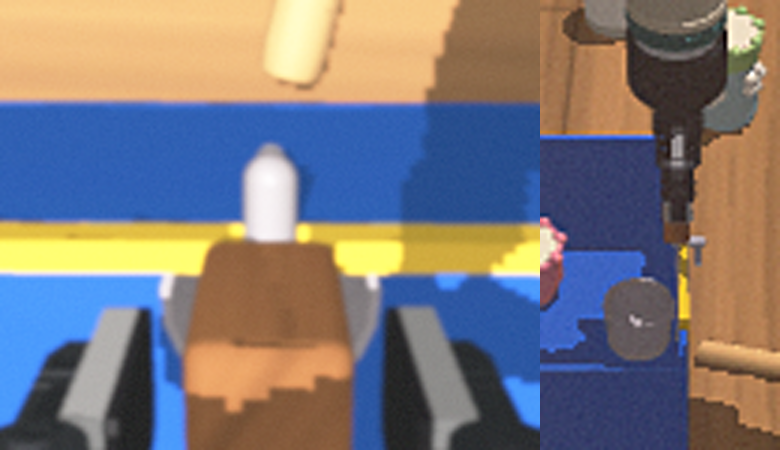

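Released: the fingers are clear on both sides and the hook bar is still in the notch. Withdrawing straight up.

```bash
python3 -m handwheel '[[[0,0,0,0,0,0,0.1],[0,0,0,0,0,0,0.1],[0,0,0,0,0,0,0.1],[0,0,-0.005,0,0,0,0.1],[0,0,-0.02,0,0,0,0.1],[0,0,-0.04,0,0,0,0.1],[0,0,-0.07,0,0,0,0.1],[0,0,-0.1,0,0,0,0.1],[0,0,-0.13,0,0,0,0.1],[0.02,0,-0.16,0,0,0,0.1],[0.04,0,-0.18,0,0,0,0.1],[0.04,0,-0.18,0,0,0,0.1],[0.04,0,-0.18,0,0,0,0.1]]]'
python3 - <<'E'
from h import *
s=sense();print(s["position"],s["force"])
im=snapshot("wrist");b=snapshot("side")[:,:,::-1];c=snapshot("scene")[:,:,::-1]
cv2.imwrite("pics/m1.png",im[:,:,::-1])
cv2.imwrite("pics/m2.png",np.hstack([cv2.resize(b[130:250,260:340],None,fx=5,fy=5,interpolation=cv2.INTER_CUBIC),cv2.resize(c[140:260,270:350],None,fx=5,fy=5,interpolation=cv2.INTER_CUBIC)]))
cv2.imwrite("pics/m3.png",cv2.resize(im[120:270,230:410,::-1],None,fx=4,fy=4,interpolation=cv2.INTER_CUBIC))
E
```

```text
time: 17.45
position: [0.4791, -0.0413, 0.3314]
tcp_rot: [-3.141, 0.002, -3.104]
force: [0.4, 0.1, 0.2]
opening: 0.0471
[ 0.4790645  -0.04126152  0.33144186] [0.3637118  0.05850793 0.2021763 ]
```

View pics/m1.png

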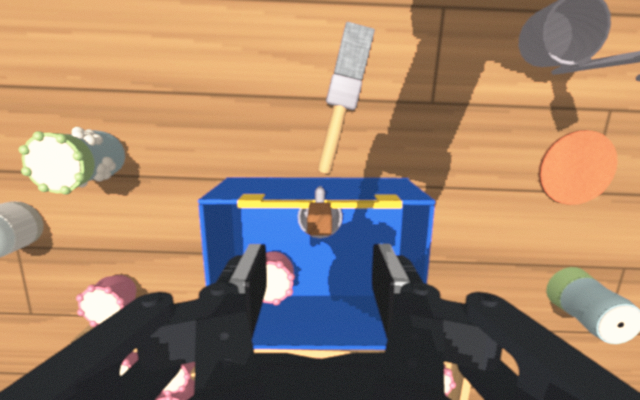

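View pics/m2.png

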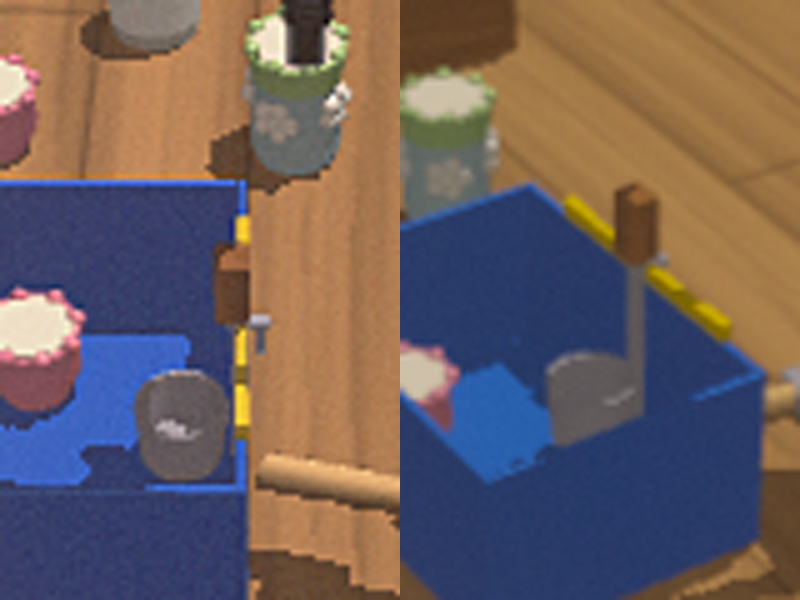

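View pics/m3.png

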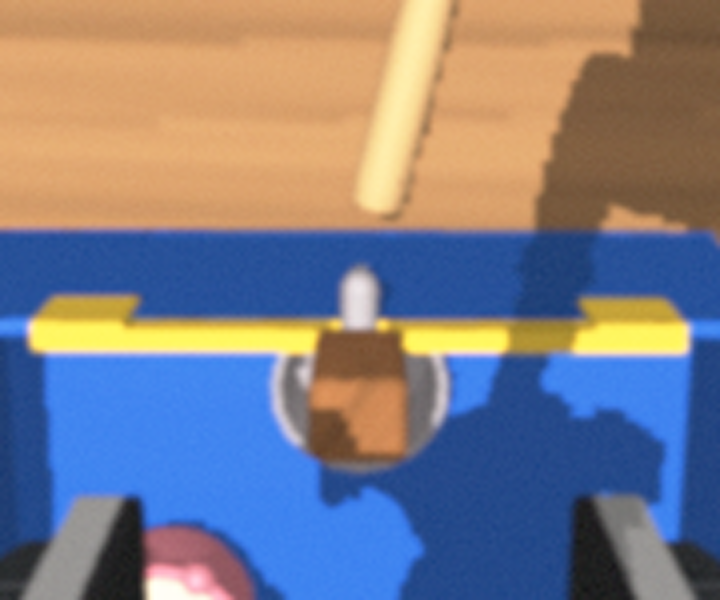

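The wrist view shows the dipper hanging upright at crop (360,390). The bar is at column 360 and the rail's middle at 358, with the cup inside and the lip outside. The side view agrees. One more stillness check, then hand in.

```bash
python3 -m handwheel '[[[0,0,0,0,0,0,0.1],[0,0,0,0,0,0,0.1],[0,0,0,0,0,0,0.1],[0,0,0,0,0,0,0.1],[0,0,0,0,0,0,0.1],[0,0,0,0,0,0,0.1],[0,0,0,0,0,0,0.1],[0,0,0,0,0,0,0.1]]]'
python3 - <<'E'
from h import *
a=cv2.imread("pics/m1.png").astype(int);im=snapshot("wrist")[:,:,::-1].astype(int)
d=np.abs(im-a)[150:260,270:380].max(2);print("diff",d.max(),(d>40).sum(),sense()["force"])
if (d>40).sum()<40: print(sign_off())
E
```

```text
time: 18.4
position: [0.4788, -0.0413, 0.3312]
tcp_rot: [3.142, 0.0, -3.104]
force: [0.5, -0.4, 0.4]
opening: 0.0469
diff 74 385 [-0.13836583 -0.39178739  0.35700543]
```

```bash
python3 - <<'E'
from h import *
def g(i):return i[140:250,250:345].astype(int)
f=[g(snapshot("side")) for _ in range(2)]
a=snapshot("wrist");
for _ in range(6): snapshot("scene")
f.append(g(snapshot("side")));b=snapshot("wrist")
for x,y in((f[0],f[1]),(f[0],f[2])):
    d=np.abs(x-y).max(2);print("side",d.max(),(d>40).sum())
d=np.abs(a.astype(int)-b)[150:260,270:380].max(2);print("wrist",d.max(),(d>40).sum(),sense()["time"])
cv2.imwrite("pics/n1.png",cv2.resize(b[120:270,230:410,::-1],None,fx=4,fy=4,interpolation=cv2.INTER_CUBIC))
E
```

```text
side 19 0
side 91 2
wrist 32 0 19.0
```

View pics/n1.png

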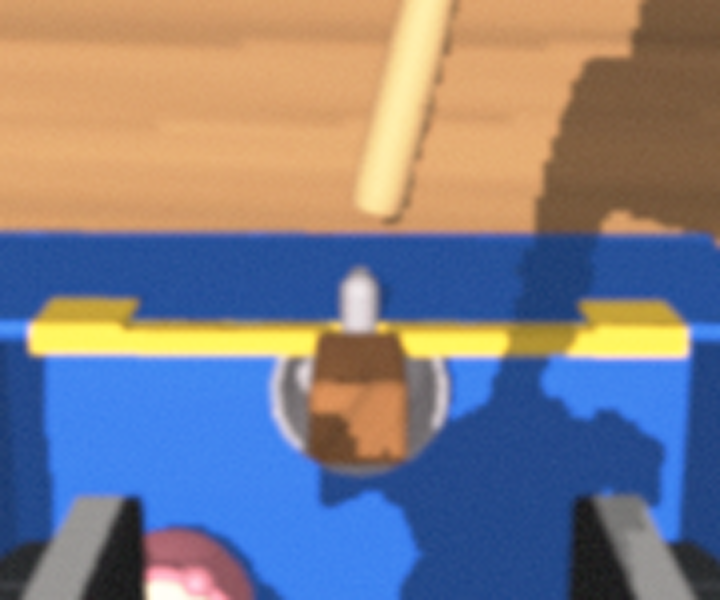

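The whole wrist picture, tub included, had shifted by half a pixel, so the earlier difference was the arm settling. The dipper is still; handing in.

```bash
python3 -c "
from workcell import *
print(sign_off())"
```

```text
the job is handed in; nothing more can be done
None
```

The small dipper hangs by its hook on the tub's front rim, with the cup inside, the lip outside and the bar in the rail's notch. I handed it in at about 19 s of the 72 s allowed.

I found the notch by sight with the wrist camera, so no sliding along the rail was needed. I lowered the hook slowly and checked the force between moves.

- **Seating:** contact came with the tool 151 mm above the bench. That is about 10 mm lower than if the bar were resting on top of the rail, so it sits at the bottom of the notch.
- **Forces:** the highest force I read at the rail was about 5 N, against the 25 N limit. I read it only between moves, so a brief spike could have gone unseen.
- **Release:** I eased the strip against the wall before opening the fingers, so that it would not swing, then lifted clear.
- **Final views:** the bar is within about half a millimetre of the notch's centre. In the pictures I took, the things near the tub looked unmoved; I did not measure the others.

My first stillness check flagged a difference between two wrist pictures. The whole image had shifted by about half a pixel, tub included, so I put it down to the arm settling. Repeat checks over about half a second, with the side and wrist cameras, showed the dipper not moving.

The scene camera placed things about 1 cm away from where the side and wrist cameras put them. I relied on the wrist camera, and the side camera agreed with it.

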